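# Shut the catch drawer and zero the tally counter at a bocal bench

### The job

Push the drawer under the tin funnel fully home, then zero the tally counter: reach a fingertip down into the round well of its box, hold the sunken key fully pressed for about two seconds, and let it spring back up. Leave alone the key in the other box, whose well is square. Do not knock against the funnel, and leave the bocal, the tube cutter and the two ferrules where they lie.

Things in the scene. Friction and masses are not known exactly. Their poses are not given: they have to be found in the camera images.
- catch_unit: Grey sheet-metal drawer housing fixed to the bench, 240 (x) x 160 (y) x 64 mm high, origin at the centre of its underside, +x pointing away from the drawer's front. The drawer slides out of it along its -x. The funnel stands on its top, behind the front half.
- funnel: Tin funnel in a dark steel bracket, fixed on top of the housing 40 mm behind its centre. Origin on the housing's top (64 mm above the bench) under the funnel's axis. The mouth is 112 mm across, its rim 120 mm above the origin; the bracket's upright stands behind it (77 mm behind the axis at most), so everything in front of 56 mm before the axis is free.
- drawer_front (a point): Centre of the outer face of the drawer's flat wooden front, 32 mm above the bench, moves with the drawer; same axes as the housing (+x is the way the drawer shuts). The front is 160 mm wide, 58 mm high (from 3 to 61 mm above the bench) and 12 mm thick, with no handle, only a dark finger-hole marking flush at its centre. Shut, this face lies 132 mm before the housing's origin, and 12 mm before the housing's front edge.
- drawer (a joint): How far the drawer stands open, m: 0 shut against its stop, grows as it comes out, at most 0.12; starts 0.03 to 0.08 open. It slides with about 1.5 N of friction and some damping, stays where it is left.
- counter_box: Tally counter, a grey box fixed to the bench, 100 (x) x 80 (y) x 46 mm high, origin at the centre of its underside. In its top, 12 mm to -x of the centre, is a ROUND well 46 mm across and 30 mm deep; to +x of it lies a flat dark display window. Which side of the drawer it stands on changes.
- reset_key_top (a point): Centre of the top of the counter's round key (20 mm across) in the middle of the round well: 24 mm above the bench at rest, so 22 mm below the box's top and 8 mm above the well's floor. Moves with the key.
- reset_key (a joint): How far the reset key is pressed, m: 0 up, 0.005 fully down against its stop. It springs back; 2 N begin to move it and 4.5 N hold it fully down.
- lamp_box: Lamp switch, a grey box like the counter's (100 x 80 x 46 mm, fixed, same origin), but with a SQUARE well 46 mm wide and 30 mm deep and a small round amber pilot lens. To be left alone.
- lamp_key (a joint): How far the key in the square well is pressed, m: 0 up, 0.005 fully down. To be left at 0.
- bocal: Loose silver bocal, a tapering bent tube 7 to 16 mm thick, about 280 x 100 mm, lying flat; origin on the bench near its middle. To be left alone.
- tube_cutter: Loose chrome tube cutter, about 110 x 24 x 24 mm, lying along its x; origin on the bench under its frame. To be left alone.
- ferrule1: Loose bronze tip ferrule, a tube 22 mm across and 26 mm high standing on end; origin at the centre of its underside. To be left alone.
- ferrule2: The second ferrule, the same as the first. To be left alone.
There are look-alikes about, which are no part of the job. Leave any pink or turquoise look-alike of the counter_box alone.

How it is judged:
By the outcome, as a careful person would: the job done as asked, in the order asked, and still so for the second after the job is handed in, with the robot touching nothing.
It also fails if it takes over 48 s, if anything falls off the work surface, if the arm or the gripper's body presses on something with over 40 N, if the wrist force passes 120 N, or if a joint passes its speed limit or range.

### The arm

A 6-joint arm with a two-finger parallel gripper is mounted at the origin on the work surface. World frame = base frame: x ahead of the robot, y to its left, z up, the work surface at z = 0. Lengths are in m, angles in degrees, forces in N, time in s.
With the tool pointing down it reaches from about 0.4 to 0.825 m from the base axis. Payload 7 kg.
Tool frame: the origin (TCP) lies on the mounting face of the last link; the fingertips stand 178 mm ahead of it and the grasp point (between the pads) lies 159 mm ahead of it; z points along the fingers, y is the direction in which the jaws open and shut (so a half turn about z gives the same grasp; the last joint's range is limited). The gripper opens to 88 mm and grips with 3 to 60 N. Pads are 19 mm wide; open, the fingers measure 130 mm over their backs; the gripper's body (78 mm by 193 mm) begins 47 mm behind the grasp point.
Start: joints at [-59.066, 20.546, 0.682, 0, -70.136, -16.507], TCP at [0.168, -0.654, 0.405] pointing down, gripper open.
Joint ranges: [-176.03, 176.03], [-82.01, 121.73], [-58.28, 71.71], [-173.87, 95.51], [-174.79, -0.11], [-173.66, 173.66]. Speed limits (degrees/s): [136.94, 136.94, 172.46, 180, 180, 180].

### API

Orientations are given as [roll, pitch, yaw] about the fixed x, y, z axes, in that order (R = Rz(yaw) Ry(pitch) Rx(roll)).
In Python, from plant import r gives the robot as it stands. The module is installed in compiled form; this text tells all that it offers.
- The arm moves only by the tool carry_out, never from a script. Its argument "plan" is a list of rows, each a list of 3 entries, a list of its own where there are three numbers: the shift along the tool's x, y, z in m, then the turn, a rotation vector about the tool's x, y, z in degrees, then the closure in counts, from 0 (fully open) to 255 (shut). In form: [[[x, y, z], [ax, ay, az], hand], ...]. A call has 1 to 12 rows; each row shifts and turns the commanded pose from where the row before left it, along the tool's axes as they then stand; what a row does not reach is not made up. A row lasts 1/12 s, in which the tool goes at most 41.7 mm and 7.16 degrees, less where a joint would pass 70% of its speed; a pose out of reach is approached as far as the arm can. A call is refused whole if a number of a shift passes 0.0417 or a number of a turn 7.16, either way. A call with a gripper value outside its range is refused whole. The fingers move at their own pace and stop on an object; "grip_force" is the grip in N (left out, the last holds). Time passes only in rows, so rows that do not move let the fingers close. It gives the time, the measured TCP pose, the force and the opening at its end, in the units of the state.
- r.get_state(): the state, without advancing time (a new reading comes with each control period).
- r.capture(name): name is "side" or "top"; returns the picture (384x512x3 uint8, red, green, blue); there is no depth.
- r.get_calibration(name): a dict with "K" (3x3 intrinsics, pixels), "rvec" (rotation vector, rad) and "tvec" (3), from world to camera coordinates, as OpenCV has them. Camera axes: x right, y down, z forward; pixel columns grow to the right and rows downward; lengths in m; the calibration is good to about 2 mm. A picture is of the moment at which its call begins. get_calibration takes no time and is no camera call.
- r.close_job(): hands the job in, once; it reports no verdict.
The state is a dict: "time_s": time; "joints": joint angles; "qd": joint speeds; "joint_torque": joint torques, N m; "tcp_pos": TCP position; "eef_rot": TCP orientation; "contact_force": force on the tool from outside, world axes, zero at the start; "moment": the same for the moment, N m; "gripper_width": finger opening in m.
Only numpy, scipy, OpenCV 4.12 (cv2) and the standard library are available. Lean on these libraries where they do the work, as an engineer would, in place of code of your own. Each camera call takes 0.05 s, during which the arm holds its last target. There are 200 camera calls.

## Working session

There is one attempt and no reset: what is moved stays moved. The work goes in short steps, Python scripts to look and compute and a tool call to move; the robot and the scene stay as the last step left them, time stands still between calls to the robot, and variables do not carry over. Pictures are saved under pics/ and viewed, about 8 in all and at most 12, crops included, and the job is handed in when it is done.

Besides the shell and the picture viewer there is one more tool, called after "Emit:" in YAML: its name, and indented under it one key for each argument. carry_out: Moves the arm, as the interface text tells. Its arguments: {"type":"object","properties":{"plan":{"type":"array","items":{"type":"array"}},"grip_force":{"type":"number"}},"required":["plan"]}

```bash
mkdir -p pics
python3 - <<'E'
from plant import r
import cv2
for n in("top","side"):
    c=r.get_calibration(n);print(n,c)
    im=r.capture(n)[:,:,::-1]
    cv2.imwrite(f"pics/{n}0.png",im)
    cv2.imwrite(f"pics/{n}0b.png",cv2.resize(im,(800,600),interpolation=cv2.INTER_CUBIC))
print(r.get_state())
E
```

```text
top {'K': array([[363.07014923,   0.        , 256.57769013],
       [  0.        , 363.07014923, 190.83679567],
       [  0.        ,   0.        ,   1.        ]]), 'rvec': array([ 2.11474446, -2.11735648,  0.22268846]), 'tvec': array([0.0266122 , 0.53722678, 0.89102466])}
side {'K': array([[467.71709802,   0.        , 259.60530346],
       [  0.        , 467.71709802, 185.61580727],
       [  0.        ,   0.        ,   1.        ]]), 'rvec': array([ 0.17786954, -2.74808633,  1.43390993]), 'tvec': array([0.52043501, 0.07527345, 1.30745324])}
{'time_s': 0.1, 'joints': array([-5.90657578e+01,  2.05864114e+01,  6.36866111e-01, -1.78622874e-02,
       -7.01352165e+01, -1.65067857e+01]), 'qd': array([ 0.05121917, -0.05168362,  0.13503558,  0.02237685,  0.0464665 ,
       -0.02662144]), 'joint_torque': array([-5.49793804e-04, -5.84164453e+01,  2.93753010e+01,  7.01541334e+00,
        1.02334691e-02, -6.45021896e-05]), 'tcp_pos': array([ 0.16812482, -0.653534  ,  0.40380977]), 'eef_rot': array([ 1.79913960e+02, -7.98507199e-03, -1.65578620e+02]), 'contact_force': array([ 0.47589518, -0.4040676 , -0.02658125]), 'moment': array([ 0.00665157, -0.03862451,  0.00735115]), 'gripper_width': 0.08771992327687769}
```

View pics/top0b.png

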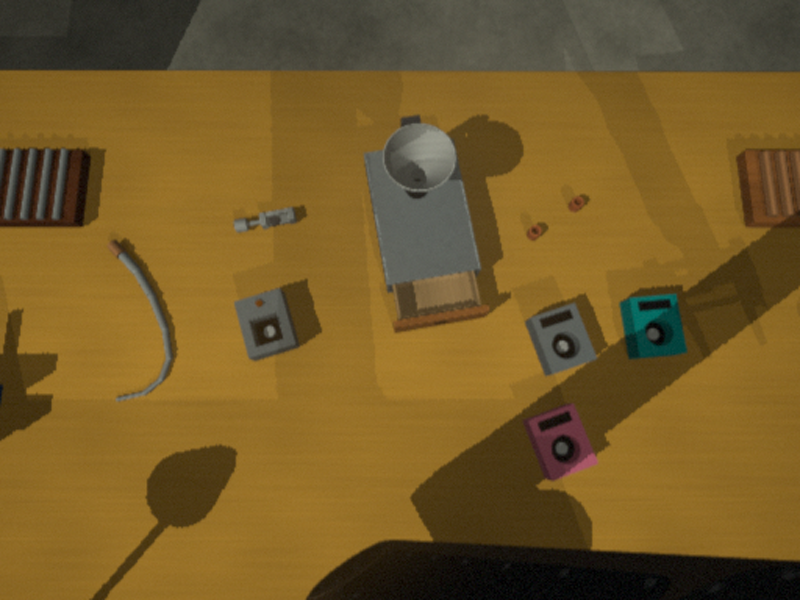

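View pics/side0b.png

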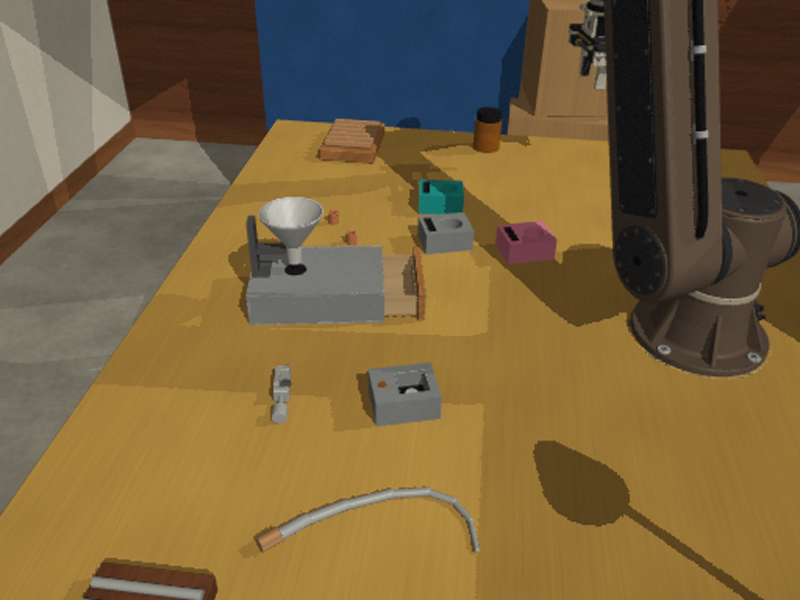

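Top view: the grey round-well counter with display is at (562,345). The look-alikes are turquoise (655,332), pink (562,448), and the square-well lamp box with amber lens at (268,330). The drawer front runs from (395,325) to (488,310), with the funnel at (420,158). I choose the grey box at (562,345) and check it in a close crop.

```bash
cat > h.py <<'E'
import numpy as np,cv2
from plant import r
def ray(n,uv,z):
    c=r.get_calibration(n);R=cv2.Rodrigues(c["rvec"])[0];t=c["tvec"].ravel()
    d=R.T@np.linalg.solve(c["K"],[uv[0],uv[1],1.]);o=-R.T@t
    return o+d*(z-o[2])/d[2]
def proj(n,P):
    c=r.get_calibration(n);return cv2.projectPoints(np.array(P,float).reshape(-1,3),c["rvec"],c["tvec"],c["K"],None)[0].reshape(-1,2)
E
python3 - <<'E'
import cv2
im=cv2.imread("pics/top0.png")
# crop x 230..390, y 160..250, scale 5
cv2.imwrite("pics/c1.png",cv2.resize(im[150:250,230:390],None,fx=5,fy=5,interpolation=cv2.INTER_CUBIC))
E
```

```text
(no output)
```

View pics/c1.png

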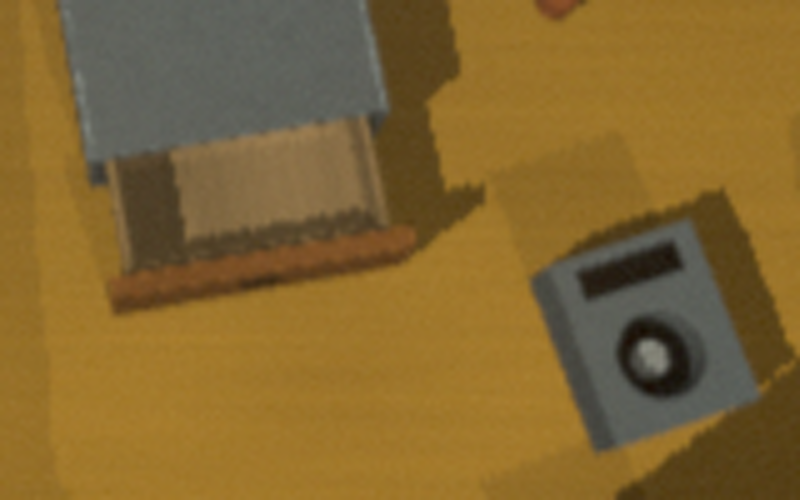

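Run:
```python
from h import *
f=lambda x,y:(230+(x+.5)/5-.5,150+(y+.5)/5-.5)
c=r.get_calibration("top");R=cv2.Rodrigues(c["rvec"])[0];print("cam",-R.T@c["tvec"])
for n,p,z in[("key",(653,356),.024),("well",(661,357),.046),("TL",(557,270),.046),("TR",(693,220),.046),("BR",(757,397),.046),("BL",(610,448),.046),
 ("dispC",(631,270),.046),("frL_out",(112,312),.061),("frR_out",(414,252),.061),("frL_in",(108,283),.061),("frR_in",(412,228),.061),("hsL",(92,160),.064),("hsR",(386,107),.064),("frL_out0",(112,312),.003),("frR_out0",(414,252),.003)]:
    print(n,ray("top",f(*p),z).round(4))
```

```text
cam [0.3451335  0.03098979 0.98141137]
key [ 0.4624 -0.2489  0.024 ]
well [ 0.4591 -0.2465  0.046 ]
TL [ 0.5049 -0.1948  0.046 ]
TR [ 0.5315 -0.2678  0.046 ]
BR [ 0.4384 -0.2949  0.046 ]
BL [ 0.4123 -0.2175  0.046 ]
dispC [ 0.5049 -0.2336  0.046 ]
frL_out [0.4807 0.0378 0.061 ]
frR_out [ 0.5118 -0.1179  0.061 ]
frL_in [0.4958 0.0399 0.061 ]
frR_in [ 0.5244 -0.1172  0.061 ]
hsL [0.5599 0.0482 0.064 ]
hsR [ 0.5882 -0.1053  0.064 ]
frL_out0 [0.4893 0.0382 0.003 ]
frR_out0 [ 0.5223 -0.1272  0.003 ]
```

Emit:
carry_out:
  plan:
    - [[0, 0, 0], [0, 0, 4], 0]
    - [[-0.0237, 0.0339, 0], [0, 0, 0], 0]
    - [[-0.0237, 0.0339, 0], [0, 0, 0], 0]
    - [[-0.0237, 0.0339, 0], [0, 0, 0], 0]
    - [[-0.0237, 0.0339, 0], [0, 0, 0], 0]
    - [[-0.0237, 0.0339, 0], [0, 0, 0], 0]
    - [[-0.0237, 0.0339, 0], [0, 0, 0], 0]
    - [[-0.0237, 0.0339, 0], [0, 0, 0], 0]
    - [[-0.0237, 0.0339, 0], [0, 0, 0], 0]
    - [[-0.0237, 0.0339, 0], [0, 0, 0], 0]
    - [[-0.0237, 0.0339, 0], [0, 0, 0], 0]
    - [[-0.0237, 0.0339, 0], [0, 0, 0], 0]

```text
time_s: 1.1
tcp_pos: [0.3571, -0.2379, 0.4047]
eef_rot: [180.0, 0.0, -169.6]
contact_force: [0.9, -0.6, -0.1]
gripper_width: 0.0877
```

Emit:
carry_out:
  plan:
    - [[-0.0237, 0.0339, 0], [0, 0, 0], 0]
    - [[-0.0237, 0.0339, 0], [0, 0, 0], 0]
    - [[-0.0237, 0.0339, 0], [0, 0, 0], 0]
    - [[-0.0237, 0.0339, 0], [0, 0, 0], 0]
    - [[-0.0237, 0.0339, 0], [0, 0, 0], 0]
    - [[0, 0, 0.03], [0, 0, 0], 0]
    - [[0, 0, 0.035], [0, 0, 0], 0]
    - [[0, 0, 0.035], [0, 0, 0], 0]
    - [[0, 0, 0.035], [0, 0, 0], 0]
    - [[0, 0, 0.035], [0, 0, 0], 0]
    - [[0, 0, 0.024], [0, 0, 0], 0]
    - [[0, 0, 0], [0, 0, 0], 0]

```text
time_s: 2.1
tcp_pos: [0.4408, -0.0522, 0.2065]
eef_rot: [-180.0, -0.5, -169.6]
contact_force: [-1.3, -0.5, 0.4]
gripper_width: 0.0876
```

Run:
```python
from h import *
im=r.capture("side")[:,:,::-1]
cv2.imwrite("pics/s1.png",cv2.resize(im[100:280,140:380],(800,600),interpolation=cv2.INTER_CUBIC))
s=r.get_state();print(s["tcp_pos"],s["contact_force"])
```

```text
[ 0.44194198 -0.05192801  0.20884703] [-0.58891348 -0.48481794  1.17567678]
```

View pics/s1.png

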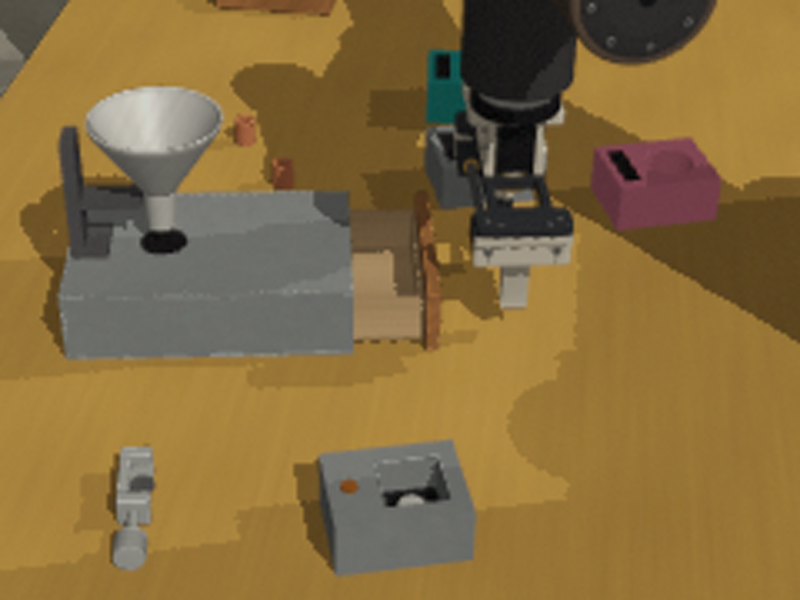

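Run:
```python
from h import *
for z in(.031,.05,.06,.07,.08,.097): print(z,[((p-[140,100])/.3).round() for p in proj("side",[[.432,.0017,z],[.442-.18*.0965,-.052+.984*.0965,z]])])
```

```text
0.031 [array([507., 302.]), array([513., 332.])]
0.05 [array([508., 284.]), array([514., 313.])]
0.06 [array([509., 274.]), array([515., 303.])]
0.07 [array([510., 264.]), array([516., 293.])]
0.08 [array([510., 254.]), array([516., 283.])]
0.097 [array([512., 237.]), array([518., 266.])]
```

Emit:
carry_out:
  plan:
    - [[-0.015, 0, 0], [0, 0, 0], 0]
    - [[-0.015, 0, 0], [0, 0, 0], 0]
    - [[-0.01, 0, 0], [0, 0, 0], 0]
    - [[-0.007, 0, 0], [0, 0, 0], 0]
    - [[-0.007, 0, 0], [0, 0, 0], 0]
    - [[-0.007, 0, 0], [0, 0, 0], 0]
    - [[-0.007, 0, 0], [0, 0, 0], 0]
    - [[-0.007, 0, 0], [0, 0, 0], 0]
    - [[-0.007, 0, 0], [0, 0, 0], 0]
    - [[-0.007, 0, 0], [0, 0, 0], 0]
    - [[-0.007, 0, 0], [0, 0, 0], 0]
    - [[-0.005, 0, 0], [0, 0, 0], 0]

```text
time_s: 3.15
tcp_pos: [0.5431, -0.0332, 0.2105]
eef_rot: [-180.0, -0.0, -169.6]
contact_force: [-1.8, -0.5, -0.1]
gripper_width: 0.0874
```

Emit:
carry_out:
  plan:
    - [[-0.002, 0, 0], [0, 0, 0], 0]
    - [[-0.002, 0, 0], [0, 0, 0], 0]
    - [[-0.002, 0, 0], [0, 0, 0], 0]
    - [[0, 0, 0], [0, 0, 0], 0]

```text
time_s: 3.48
tcp_pos: [0.5484, -0.0322, 0.2106]
eef_rot: [180.0, 0.0, -169.6]
contact_force: [-0.1, -0.5, -0.5]
gripper_width: 0.0879
```

Emit:
carry_out:
  plan:
    - [[-0.0015, 0, 0], [0, 0, 0], 0]
    - [[-0.0015, 0, 0], [0, 0, 0], 0]
    - [[-0.001, 0, 0], [0, 0, 0], 0]
    - [[-0.001, 0, 0], [0, 0, 0], 0]
    - [[-0.001, 0, 0], [0, 0, 0], 0]

```text
time_s: 3.9
tcp_pos: [0.5511, -0.0319, 0.21]
eef_rot: [180.0, -0.4, -169.7]
contact_force: [-15.2, -0.5, 10.1]
gripper_width: 0.0877
```

Emit:
carry_out:
  plan:
    - [[-0.0005, 0, 0], [0, 0, 0], 0]
    - [[0, 0, 0], [0, 0, 0], 0]

```text
time_s: 4.07
tcp_pos: [0.5512, -0.0319, 0.21]
eef_rot: [180.0, -0.5, -169.7]
contact_force: [-14.2, 0.2, 8.8]
gripper_width: 0.0877
```

Run:
```python
from h import *
im=r.capture("side")[:,:,::-1]
cv2.imwrite("pics/s2.png",cv2.resize(im[140:220,150:290],(800,457),interpolation=cv2.INTER_CUBIC))
s=r.get_state();print(s["tcp_pos"],s["contact_force"])
```

```text
[ 0.55117725 -0.03195467  0.20994144] [-14.19561406   0.8263815    9.30184821]
```

View pics/s2.png

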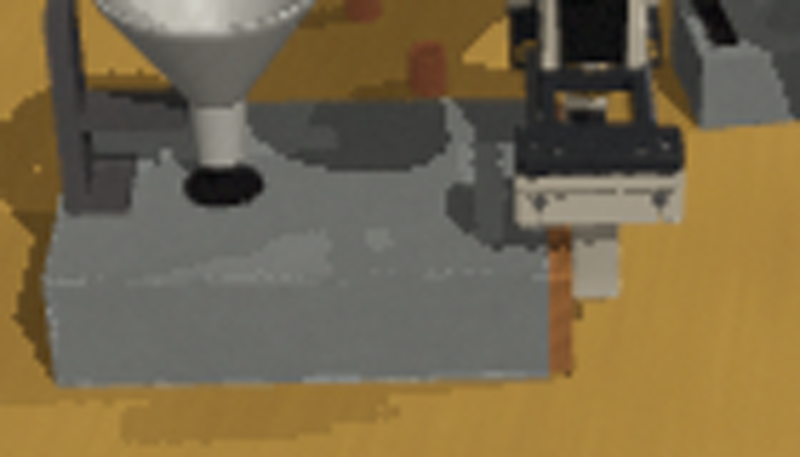

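The drawer front now sits flush against the housing at crop (560,310), and a firm stop force was felt, so the drawer is shut. Next I retract, rise, and turn for the counter.

Emit:
carry_out:
  plan:
    - [[0.01, 0, 0], [0, 0, 0], 0]
    - [[0.02, 0, 0], [0, 0, 0], 0]
    - [[0.03, 0, 0], [0, 0, 0], 0]
    - [[0, 0, -0.03], [0, 0, 0], 0]
    - [[0, 0, -0.03], [0, 0, 0], 0]
    - [[0, 0, 0], [0, 0, -6.1], 0]
    - [[0, 0, 0], [0, 0, 0], 0]

```text
time_s: 4.7
tcp_pos: [0.4963, -0.0416, 0.273]
eef_rot: [-180.0, 0.4, -163.2]
contact_force: [-0.9, -0.3, -0.7]
gripper_width: 0.0875
```

Run:
```python
from h import *
s=r.get_state();p=s["tcp_pos"];print(p,s["eef_rot"],s["contact_force"])
y=np.radians(s["eef_rot"][2]);d=np.array([.4455,-.195])-p[:2]
print(d[0]*np.cos(y)+d[1]*np.sin(y),d[0]*np.sin(y)-d[1]*np.cos(y))
```

```text
[ 0.49634728 -0.041592    0.27298877] [-179.98628678    0.36052078 -163.15824685] [-0.90395437 -0.25042944 -0.66165975]
0.09311317290040552 -0.13209616984728556
```

Emit:
carry_out:
  plan:
    - [[0.0186, -0.0264, 0], [0, 0, 0], 0]
    - [[0.0186, -0.0264, 0], [0, 0, 0], 0]
    - [[0.0186, -0.0264, 0], [0, 0, 0], 0]
    - [[0.0186, -0.0264, 0], [0, 0, 0], 0]
    - [[0.0186, -0.0264, 0], [0, 0, 0], 0]
    - [[0, 0, 0.02], [0, 0, 0], 0]
    - [[0, 0, 0], [0, 0, 0], 0]
    - [[0, 0, 0], [0, 0, 0], 0]
    - [[0, 0, 0], [0, 0, 0], 0]

```text
time_s: 5.45
tcp_pos: [0.4443, -0.1945, 0.2507]
eef_rot: [-180.0, -0.0, -163.5]
contact_force: [-0.1, -0.2, 0.4]
gripper_width: 0.0874
```

Run:
```python
from h import *
s=r.get_state();p=s["tcp_pos"];print(p,s["eef_rot"],s["contact_force"])
a=r.capture("top")[:,:,::-1];b=r.capture("side")[:,:,::-1]
f=lambda i:cv2.resize(i,(400,480),interpolation=cv2.INTER_CUBIC)
cv2.imwrite("pics/s3.png",np.hstack([f(a[170:266,310:390]),f(b[95:191,235:315])]))
y=np.radians(s["eef_rot"][2]);t=p+[.0545*-np.sin(y)*-1,-.0545*-np.cos(y)*-1,-.178]
print("tip",t)
```

```text
[ 0.44430202 -0.19451294  0.25071159] [-1.79999431e+02 -2.87901064e-02 -1.63495312e+02] [-0.06368241 -0.23190657  0.44498476]
tip [ 0.42881891 -0.14225853  0.07271159]
```

View pics/s3.png

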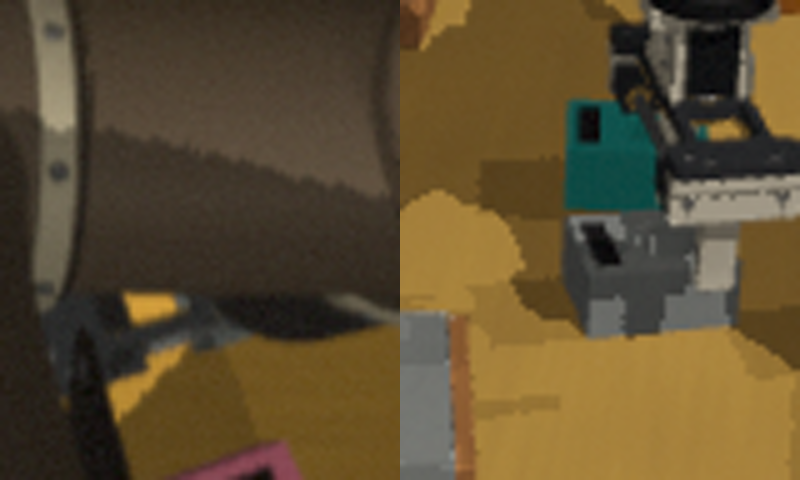

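Run:
```python
from h import *
im=cv2.imread("pics/side0.png")
P=np.array([.461,-.2475,.046]);th=np.linspace(0,2*np.pi,60)
c=im[125:170,260:310];k=12
big=cv2.resize(c,None,fx=k,fy=k,interpolation=cv2.INTER_CUBIC)
q=proj("side",[P+[.023*np.cos(a),.023*np.sin(a),0] for a in th])
cv2.polylines(big,[((q+.5-[260,125])*k).astype(int)],True,(0,0,255),1)
im=cv2.imread("pics/top0.png");c=im[200:245,335:385];big2=cv2.resize(c,None,fx=k,fy=k,interpolation=cv2.INTER_CUBIC)
for z,rad in((.046,.023),(.024,.01)):
  q=proj("top",[[.461+rad*np.cos(a),-.2475+rad*np.sin(a),z] for a in th])
  cv2.polylines(big2,[((q+.5-[335,200])*k).astype(int)],True,(0,0,255),1)
cv2.imwrite("pics/s4.png",cv2.resize(np.hstack([big,big2]),(800,360)))
```

```text
(no output)
```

View pics/s4.png

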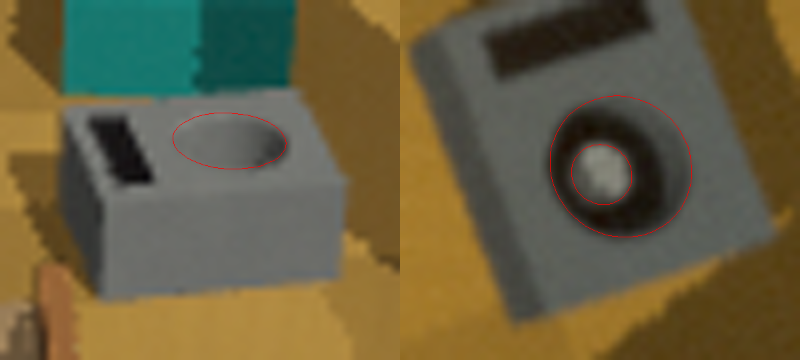

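The overlay fits the well and key in both views. Descending into the round well.

Emit:
carry_out:
  plan:
    - [[-0.001, 0, 0.005], [0, 0, 0], 0]
    - [[0, 0, 0.01], [0, 0, 0], 0]
    - [[0, 0, 0.01], [0, 0, 0], 0]
    - [[0, 0, 0.01], [0, 0, 0], 0]
    - [[0, 0, 0.005], [0, 0, 0], 0]
    - [[0, 0, 0.003], [0, 0, 0], 0]
    - [[0, 0, 0], [0, 0, 0], 0]
    - [[0, 0, 0], [0, 0, 0], 0]

```text
time_s: 6.22
tcp_pos: [0.4451, -0.1945, 0.2079]
eef_rot: [-180.0, 0.0, -163.4]
contact_force: [0.5, 0.8, -0.1]
gripper_width: 0.0875
```

Emit:
carry_out:
  plan:
    - [[0, 0, 0.003], [0, 0, 0], 0]
    - [[0, 0, 0.003], [0, 0, 0], 0]
    - [[0, 0, 0.002], [0, 0, 0], 0]
    - [[0, 0, 0.0015], [0, 0, 0], 0]
    - [[0, 0, 0], [0, 0, 0], 0]
    - [[0, 0, 0], [0, 0, 0], 0]

```text
time_s: 6.72
tcp_pos: [0.4453, -0.1947, 0.1984]
eef_rot: [-180.0, 0.1, -163.5]
contact_force: [0.8, 1.6, 4.5]
gripper_width: 0.0876
```

Emit:
carry_out:
  plan:
    - [[0, 0, 0.001], [0, 0, 0], 0]
    - [[0, 0, 0.001], [0, 0, 0], 0]
    - [[0, 0, 0.001], [0, 0, 0], 0]
    - [[0, 0, 0.0005], [0, 0, 0], 0]
    - [[0, 0, 0], [0, 0, 0], 0]

```text
time_s: 7.13
tcp_pos: [0.4453, -0.1947, 0.1965]
eef_rot: [-179.9, 0.1, -163.4]
contact_force: [-6.3, 5.9, 26.8]
gripper_width: 0.0875
```

Emit:
carry_out:
  plan:
    - [[0, 0, -0.0005], [0, 0, 0], 0]
    - [[0, 0, 0], [0, 0, 0], 0]
    - [[0, 0, 0], [0, 0, 0], 0]
    - [[0, 0, 0], [0, 0, 0], 0]
    - [[0, 0, 0], [0, 0, 0], 0]
    - [[0, 0, 0], [0, 0, 0], 0]
    - [[0, 0, 0], [0, 0, 0], 0]
    - [[0, 0, 0], [0, 0, 0], 0]
    - [[0, 0, 0], [0, 0, 0], 0]
    - [[0, 0, 0], [0, 0, 0], 0]
    - [[0, 0, 0], [0, 0, 0], 0]
    - [[0, 0, 0], [0, 0, 0], 0]

```text
time_s: 8.13
tcp_pos: [0.4453, -0.1947, 0.1967]
eef_rot: [-179.9, 0.1, -163.4]
contact_force: [-5.1, 3.8, 21.4]
gripper_width: 0.0874
```

Emit:
carry_out:
  plan:
    - [[0, 0, 0], [0, 0, 0], 0]
    - [[0, 0, 0], [0, 0, 0], 0]
    - [[0, 0, 0], [0, 0, 0], 0]
    - [[0, 0, 0], [0, 0, 0], 0]
    - [[0, 0, 0], [0, 0, 0], 0]
    - [[0, 0, 0], [0, 0, 0], 0]
    - [[0, 0, 0], [0, 0, 0], 0]
    - [[0, 0, 0], [0, 0, 0], 0]
    - [[0, 0, 0], [0, 0, 0], 0]
    - [[0, 0, 0], [0, 0, 0], 0]
    - [[0, 0, 0], [0, 0, 0], 0]
    - [[0, 0, -0.005], [0, 0, 0], 0]

```text
time_s: 9.13
tcp_pos: [0.4452, -0.1946, 0.2006]
eef_rot: [-180.0, 0.1, -163.5]
contact_force: [1.9, -0.1, 3.7]
gripper_width: 0.0878
```

Emit:
carry_out:
  plan:
    - [[0, 0, -0.01], [0, 0, 0], 0]
    - [[0, 0, -0.015], [0, 0, 0], 0]
    - [[0, 0, -0.02], [0, 0, 0], 0]
    - [[0, 0, -0.04], [0, 0, 0], 0]
    - [[0, 0, -0.04], [0, 0, 0], 0]
    - [[0, 0, -0.04], [0, 0, 0], 0]
    - [[0, 0, -0.03], [0, 0, 0], 0]
    - [[0.02, -0.035, 0], [0, 0, 0], 0]
    - [[0.02, -0.035, 0], [0, 0, 0], 0]
    - [[0.02, -0.035, 0], [0, 0, 0], 0]
    - [[0.01, -0.035, 0], [0, 0, 0], 0]
    - [[0.01, -0.035, 0], [0, 0, 0], 0]

```text
time_s: 10.13
tcp_pos: [0.4168, -0.3867, 0.3949]
eef_rot: [180.0, -0.0, -163.5]
contact_force: [1.4, -0.0, 0.6]
gripper_width: 0.0873
```

Emit:
carry_out:
  plan:
    - [[0.01, -0.039, 0], [0, 0, 0], 0]
    - [[0.01, -0.039, 0], [0, 0, 0], 0]
    - [[0.01, -0.039, 0], [0, 0, 0], 0]
    - [[0.01, -0.039, 0], [0, 0, 0], 0]
    - [[0.01, -0.039, 0], [0, 0, 0], 0]
    - [[0, 0, 0], [0, 0, 0], 0]
    - [[0, 0, 0], [0, 0, 0], 0]

```text
time_s: 10.72
tcp_pos: [0.4246, -0.5883, 0.3919]
eef_rot: [179.8, -0.1, -163.7]
contact_force: [0.2, 0.4, 0.2]
gripper_width: 0.0876
```

Run:
```python
from h import *
s=r.get_state();print(s["time_s"],s["tcp_pos"],s["contact_force"])
a=r.capture("top")[:,:,::-1];b=r.capture("side")[:,:,::-1]
a0=cv2.imread("pics/top0.png")
o=np.vstack([cv2.resize(np.hstack([a0[60:260,60:400],a[60:260,60:400]]),(800,235)),np.hstack([cv2.resize(b,(440,330)),cv2.resize(a[195:255,330:395],(360,330),interpolation=cv2.INTER_CUBIC)])])
cv2.imwrite("pics/s5.png",o)
```

```text
10.7167 [ 0.42461851 -0.58826865  0.39193638] [0.15783386 0.43235947 0.22760144]
```

View pics/s5.png

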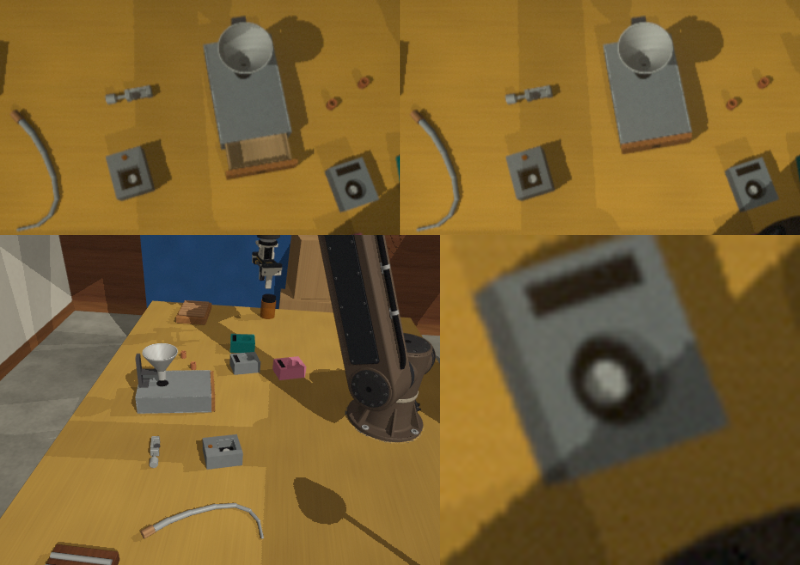

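The final picture shows the drawer front flush with the housing, the counter key up and centred, and everything else where it was.

```bash
python3 -c "
from plant import r
print(r.close_job())"
```

```text
the job is handed in; nothing more can be done
None
```

The drawer is shut and the tally counter's key was held down and released. The job was handed in at about 10.8 s, and the hand-in gave no verdict.

- **Drawer:** I pushed it with both open fingertips until it met its stop at about 15 N. The picture shows its front flush with the housing.
- **Counter key:** I put one fingertip into the round well of the grey counter and pressed the key to its stop. It was fully down for about 2.1 s at 21 to 27 N, then I lifted straight up. How far the key moved was judged from fingertip height and force, since the joint itself can't be read.
- **Last checks:** The arm is clear with near-zero force. The key looks back up at its rest position. The bocal, tube cutter, ferrules, lamp box and funnel look unmoved against the first picture. No check failed or disagreed.

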